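# Put the painting things back in their own holders

## Robot

A 6-joint arm with a two-finger parallel gripper is mounted at the origin on the work surface. World frame = base frame: x ahead of the robot, y to its left, z up, the work surface at z = 0. Lengths are in m, angles in rad, forces in N, time in s.
With the tool pointing down it reaches from about 0.3 to 0.875 m from the base axis. Payload 6.4 kg.
Tool frame: the origin (TCP) lies at the very end of the fingers, on their centre line; the grasp point (between the pads) lies 19 mm behind it; z points along the fingers, y is the line along which they close (so a half turn about z gives the same grasp; the last joint's range is limited). The gripper opens to 85 mm and grips with 20 to 120 N. Pads are 22 mm wide; open, the fingers measure 114 mm over their backs; the gripper's body (76 mm by 85 mm) begins 54 mm behind the grasp point. The pads swing forward as they close: fully open they stand 13 mm farther back than shut.
Start: joints at [-0.206, 0.181, 1.607, -0, 1.354, -0.206], TCP at [0.575, 0, 0.231] pointing down, gripper open.
Joint ranges: [-2.99, 2.99], [-0.89, 2.07], [0.3, 2.58], [-1.14, 4.28], [0, 2.63], [-3.12, 3.12]. Speed limits (rad/s): [2.57, 2.57, 3.01, 3.14, 3.14, 3.14].

## Interface

Orientations are given as a unit quaternion [w, x, y, z].
In Python, from bench import ctrl gives the robot as it stands.
- The arm moves only by the tool jog_arm, never from a script. Its argument "series" is a list that holds one entry, the list of rows, each a list of 7 numbers: the shift along the tool's x, y, z in mm, then the turn, a rotation vector about the tool's x, y, z in rad, then the finger opening in mm, from 0 to 85.4. In form: [[[tx, ty, tz, rx, ry, rz, gripper], ...]]. A call has exactly 10 rows; each row shifts and turns the commanded pose from where the row before left it, along the tool's axes as they then stand; what a row does not reach is not made up. A row lasts 1/10 s, in which the tool goes at most 50 mm and 8.59 degrees, less where a joint would pass 70% of its speed; a pose out of reach is approached as far as the arm can. A call with a gripper value outside its range is refused whole. The fingers move at their own pace and stop on an object; the grip force is fixed at half the most. Time passes only in rows, so rows that do not move let the fingers close, or fill a call up. It gives the time, the measured TCP pose, the force, the opening and the grip force at its end, in the units of the state.
- ctrl.get_obs(): the state, without advancing time (a new reading comes with each control period).
- ctrl.camera(name): name is "scene" or "side" or "wrist"; returns a dict with "frame" (384x512x3 uint8, blue, green, red), "z_map" (384x512 float32, m along the optical axis (not along the pixel's ray), 0 where there is no reading), "fx", "fy", "cx", "cy" (pixels), "xyz" and "rotation" of the camera in the world. Camera axes: x right, y down, z forward; pixel columns grow to the right and rows downward; lengths in m; the calibration is good to about 2 mm. A picture is of the moment at which its call begins.
- ctrl.hand_in(): hands the job in; it is judged then, once.
The state is a dict: "time_s": time; "q": joint angles; "dq": joint speeds; "joint_efforts": joint torques, N m; "eef_pos": TCP position; "eef_rot": TCP orientation; "wrist_force": force on the tool from outside, world axes, zero at the start; "torque": the same for the moment, N m; "opening": opening from 0.0 (shut) to 1.0 (fully open); "grasp_force": force on a finger pad.
Only numpy, scipy, OpenCV 4.12 (cv2) and the standard library are available. Lean on these libraries where they do the work, as an engineer would, in place of code of your own. Each camera call takes 0.05 s, during which the arm holds its last target. There are 200 camera calls.

## Task

Tidy the painting table: stand the large jar in the large round tray, the small jar in the small round tray and the square tin in the square tray, each upright and flat on its tray's floor, and put the small cream-coloured tape roll down over the upright post so that it lies flat on the post's base. Set each thing down rather than dropping it, and leave the little white paint pot standing where it is.

Things in the scene. Friction and masses are not known exactly. Their poses are not given: they have to be found in the camera images.
- large_jar: The larger of two lidded paint jars: white jar, paper band, black screw lid, 62 mm diameter, 60 mm high (the top 18 mm is the lid), about 0.2 kg, standing loose on the table. Origin: centre of its underside, z up along its axis. Grasp it from above across the lid.
- small_jar: The smaller of the two lidded paint jars, same look: 36 mm diameter, 48 mm high (the top 15 mm is the lid), about 70 g, standing loose. Origin: centre of its underside, z up.
- square_tin: Closed square tin of bare metal, 50 x 50 mm, 64 mm high, with a darker square on its lid, about 0.15 kg, standing loose. Origin: centre of its underside, z up; x and y are square to its sides, so yaw matters modulo 90 degrees.
- tape_roll: Small roll of cream-coloured masking tape lying flat: outer diameter 58 mm, hole 32 mm through, 20 mm high, about 40 g. Origin: centre of its underside, z up through the hole. It can be taken across its outside from above. (A wide blue roll at the far side is not part of the job.)
- large_round_tray: Shallow round light-wood tray with a cork floor: inside diameter 80 mm, outside 88 mm, floor 4 mm above the table, rim 12 mm above the table. Origin: centre of its underside. Fixed to the table; the table top is at z = 0.
- small_round_tray: Shallow round light-wood tray with a cork floor, the smaller one: inside diameter 54 mm, outside 62 mm, floor 4 mm above the table, rim 12 mm above it. Origin: centre of its underside. Fixed to the table; the table top is at z = 0.
- square_tray: Shallow square light-wood tray with a cork floor: inside 68 x 68 mm, outside 76 x 76 mm, floor 4 mm above the table, rim 12 mm above it. Origin: centre of its underside; x and y are square to its walls. The 50 mm tin goes in only when turned roughly as the tray is. Fixed to the table; the table top is at z = 0.
- tape_post: Light-wood tape holder: round base of 72 mm diameter and 8 mm height with an upright post of 14 mm diameter in its middle, its tapered tip 50 mm above the table. Origin: centre of its underside, z along the post. Fixed to the table; the table top is at z = 0.
- paint_pot: Little white plastic paint pot with a clear lid, 30 mm diameter, 22 mm high, about 25 g, standing loose among the other things. Origin: centre of its underside, z up. Not part of the job: to be left standing where it is.
Things that resemble listed ones, but are neither listed nor needed, are in the scene too. What is shaped like the square_tin but blue or green is not meant.

How it is judged:
At the end, for the whole second after the job is handed in: Both jars and the tin stand upright on the floors of their own trays, the small tape roll flat on the base of the post (tilt under 0.1 rad): centres within 13 mm (tin 16 mm) of the holder's, undersides less than 8 mm (roll 12 mm) above the table, all released and at rest (horizontal distance between large_jar and large_round_tray below 0.013 m and z of large_jar in the frame of large_round_tray below 0.008 m and angle between each of large_jar, small_jar, square_tin, tape_roll's own z axis and vertical below 0.1 rad and linear speed of each of large_jar, small_jar, square_tin, tape_roll below 0.02 m/s and contact force between each of large_jar, small_jar, square_tin, tape_roll and the fingers below 0.05 N and horizontal distance between small_jar and small_round_tray below 0.013 m and z of small_jar in the frame of small_round_tray below 0.008 m and horizontal distance between square_tin and square_tray below 0.016 m and z of square_tin in the frame of square_tray below 0.008 m and horizontal distance between tape_roll and tape_post below 0.013 m and z of tape_roll in the frame of tape_post below 0.012 m); the robot touches nothing.
It fails at once if the large jar is dropped, thrown or flung (moves faster than 0.6 m/s while the fingers do not touch it: a fall of about 2 cm) (linear speed of large_jar above 0.6 m/s and contact force between large_jar and the fingers below 0.01 N).
It fails at once if the small jar is dropped, thrown or flung (moves faster than 0.6 m/s while the fingers do not touch it: a fall of about 2 cm) (linear speed of small_jar above 0.6 m/s and contact force between small_jar and the fingers below 0.01 N).
It fails at once if the square tin is dropped, thrown or flung (moves faster than 0.6 m/s while the fingers do not touch it: a fall of about 2 cm) (linear speed of square_tin above 0.6 m/s and contact force between square_tin and the fingers below 0.01 N).
It fails at once if the tape roll is dropped, thrown or flung (moves faster than 0.6 m/s while the fingers do not touch it: a fall of about 2 cm) (linear speed of tape_roll above 0.6 m/s and contact force between tape_roll and the fingers below 0.01 N).
It fails at once if the little paint pot is shoved more than 30 mm or tipped over (distance of paint_pot from where it was at the start of the episode above 0.03 m or angle between paint_pot's own z axis and vertical above 0.5 rad).
It also fails if it takes over 115 s, if anything falls off the work surface, if the arm or the gripper's body presses on something with over 40 N, if the wrist force passes 120 N, or if a joint passes its speed limit or range.

## Working session

There is one attempt and no reset: what is moved stays moved. The work goes in short steps, Python scripts to look and compute and a tool call to move; the robot and the scene stay as the last step left them, time stands still between calls to the robot, and variables do not carry over. Pictures are saved under pics/ and viewed, at most 14 in all, crops included, and the job is handed in when it is done.

Besides the shell and the picture viewer there is one more tool, called after "Request:" as name(argument=value, ...) on one line, values as JSON. jog_arm: Moves the arm, as the interface text tells. Its arguments: {"type":"object","properties":{"series":{"type":"array"}},"required":["series"]}

```bash
mkdir -p pics; ls; cat > h.py <<'E'
import numpy as np, cv2
from bench import ctrl
def snap(n):
    c=ctrl.camera(n); np.savez(f'{n}.npz',**c); return c
def load(n): return dict(np.load(f'{n}.npz'))
def cloud(c):
    z=c['z_map']; v,u=np.mgrid[:z.shape[0],:z.shape[1]]
    p=np.stack([(u-c['cx'])/c['fx']*z,(v-c['cy'])/c['fy']*z,z],-1)
    R=np.array(c['rotation'])
    if R.shape!=(3,3):
        from scipy.spatial.transform import Rotation as Ro
        R=Ro.from_quat(np.roll(R,-1)).as_matrix()
    return p@R.T+c['xyz']
E
python3 - <<'E'
from h import *
for n in('scene','side','wrist'):
    c=snap(n); print(n,c['xyz'],np.array(c['rotation']).tolist(),c['fx']); 
    cv2.imwrite(f'pics/{n}0.png',cv2.resize(c['frame'],(800,600)))
print(ctrl.get_obs())
E
```

```text
pics
scene [1.13129783 0.16335308 0.78281433] [-0.20510059015744245, 0.5423450722220816, 0.7666607633019296, -0.27572965848235625] 417.92352000852003
side [0.46907416 0.72483427 0.60809887] [0.02465272168125603, -0.02870702449413954, 0.8913764461254383, -0.45168150432708987] 379.2729477257766
wrist [0.57388532 0.06663833 0.37293231] [0.1311014347392355, 0.9913681549401294, 0.0005197983236128, -0.0011510819347157572] 296.8323031350052
{'time_s': 0.15, 'q': array([-2.06314967e-01,  1.81365493e-01,  1.60777397e+00, -1.44067582e-05,
        1.35381524e+00, -2.06356647e-01]), 'dq': array([-6.05444369e-04, -4.05385781e-05, -4.90755841e-03,  1.81733902e-04,
       -6.87368260e-04,  3.95735408e-04]), 'joint_efforts': array([ 1.94259010e-03, -4.45260644e+01, -3.51692533e+01, -1.26067753e-04,
        5.82284134e-03,  2.14055274e-05]), 'eef_pos': array([5.74573700e-01, 9.35372673e-05, 2.30595965e-01]), 'eef_rot': array([-5.66151449e-04,  7.07090781e-01,  7.07122453e-01, -3.78569683e-04]), 'wrist_force': array([-0.22199436, -0.43645199, -0.82857331]), 'torque': array([-0.04005533,  0.02796871, -0.0238264 ]), 'grasp_force': 0.0, 'opening': 1.002404851428356}
```

View pics/scene0.png

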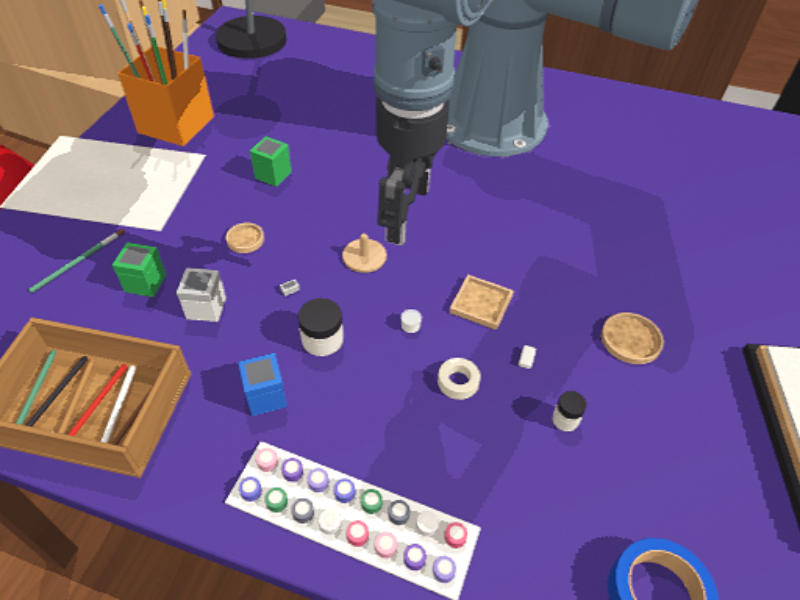

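View pics/side0.png

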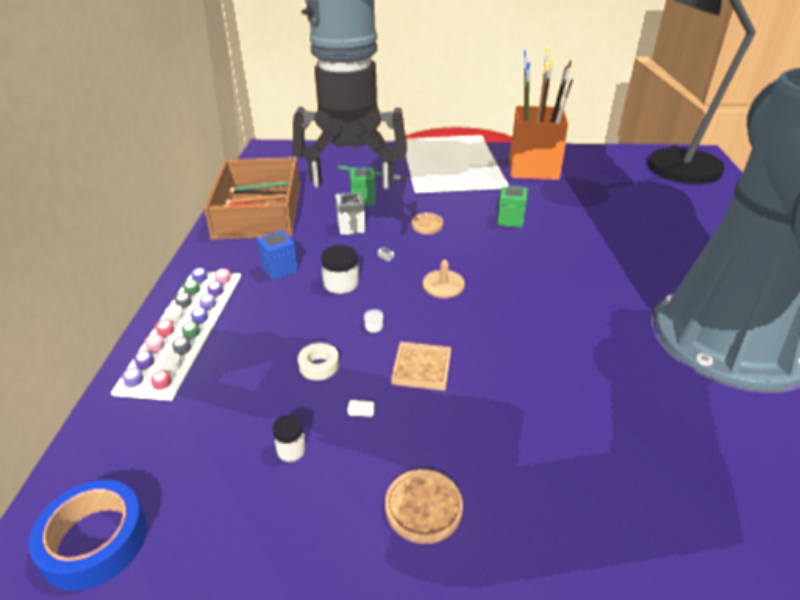

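Scene view (800x600):
- **Tin candidates:** bare metal at (201,293), green at (139,269) and (271,161), blue at (262,383). I choose (201,293).
- **Rolls:** cream at (459,378), wide blue at (660,580). I choose the cream one.
- **Jars:** large at (321,327), small at (569,411).
- **Trays and post:** small round (245,237), large round (632,337), square (482,301), post (364,252).
- **Leave alone:** pot (411,320), eraser (527,356), sharpener (290,287).

Next I measure from the depth and check the tin in a crop.

```bash
cat > m.py <<'E'
from h import *
# boxes in 800x600 px scene: x0,x1,y0,y1, z-range of top
S=dict(large_jar=(321,318,35,.052,.07),small_jar=(570,404,25,.04,.056),square_tin=(201,280,28,.056,.072),tape_roll=(459,376,28,.014,.026),
 pot=(411,318,17,.015,.03),large_tray=(632,337,42,.007,.016),small_tray=(245,237,28,.007,.016),square_tray=(482,301,42,.007,.016),base=(364,253,30,.004,.012),posttip=(364,240,14,.03,.06))
D=dict(large_jar=(340,260,28,.052,.07),small_jar=(289,428,22,.04,.056),square_tin=(350,203,22,.056,.072),tape_roll=(318,360,28,.014,.026),
 pot=(373,320,16,.015,.03),large_tray=(424,505,50,.007,.016),small_tray=(427,223,22,.007,.016),square_tray=(422,365,42,.007,.016),base=(443,284,28,.004,.012),posttip=(444,268,14,.03,.06))
def fit(c,boxes):
    P=cloud(c); out={}
    for k,(u,v,r,z0,z1) in boxes.items():
        u,v,r=[int(t*.64) for t in(u,v,r)]
        q=P[max(v-r,0):v+r,max(u-r,0):u+r].reshape(-1,3); q=q[(q[:,2]>z0)&(q[:,2]<z1)]
        if len(q)<5: print(k,'none',len(q)); continue
        xy=(q[:,:2]*1000).astype(np.float32)
        if 'square' in k: print(k,len(q),'rect',cv2.minAreaRect(xy),q[:,2].mean().round(4))
        else:
            ce,ra=cv2.minEnclosingCircle(xy); print(k,len(q),'circ',np.round(ce,1),round(ra,1),q[:,2].mean().round(4))
if __name__=='__main__':
    for n,b in(('scene',S),('side',D)):
        print(n); c=load(n); P=cloud(c); z=P[...,2]; print('table',np.median(z[np.abs(z)<.02])); fit(c,b)
    f=load('scene')['frame']; cv2.imwrite('pics/crop1.png',cv2.resize(f[135:275,60:250],(760,560),interpolation=2))
E
python3 m.py
```

```text
scene
table -0.0018547929584400435
large_jar 516 circ [ 620.5 -109.5] 31.8 0.0575
small_jar 230 circ [634.3 252.4] 18.3 0.0459
square_tin 399 rect ((626.2748413085938, -298.9080505371094), (51.48921203613281, 49.99765396118164), 14.101146697998047) 0.0613
tape_roll 348 circ [624.6 100.6] 29.8 0.0177
pot 114 circ [551.7   6.6] 15.8 0.0195
large_tray 197 circ [465.6 323.6] 45.1 0.0096
small_tray 90 circ [ 474.1 -310.9] 31.4 0.0092
square_tray 206 rect ((474.683349609375, 96.33116149902344), (76.06309509277344, 80.84859466552734), 83.8204116821289) 0.0096
base 330 circ [ 443.1 -109.3] 36.3 0.006
posttip 37 circ [ 443.2 -108.6] 6.9 0.041
side
table -2.5380384713891146e-05
large_jar 282 circ [ 620.2 -107.4] 33.6 0.0592
small_jar 258 circ [633.8 254.9] 18.3 0.0471
square_tin 188 rect ((623.1909790039062, -330.744384765625), (127.45858001708984, 58.341064453125), 87.34444427490234) 0.0626
tape_roll 299 circ [623.6 101. ] 30.1 0.0191
pot 95 circ [551.3   7.9] 15.9 0.021
large_tray 420 circ [465.2 325.7] 44.6 0.0109
small_tray 85 circ [ 471.5 -307.7] 32.2 0.0103
square_tray 269 rect ((489.2527160644531, 76.50432586669922), (117.63582611083984, 112.27189636230469), 83.52873992919922) 0.0108
base 306 circ [ 443.  -107.3] 37.5 0.0076
posttip 38 circ [ 441.5 -105.6] 6.3 0.0425
```

View pics/crop1.png

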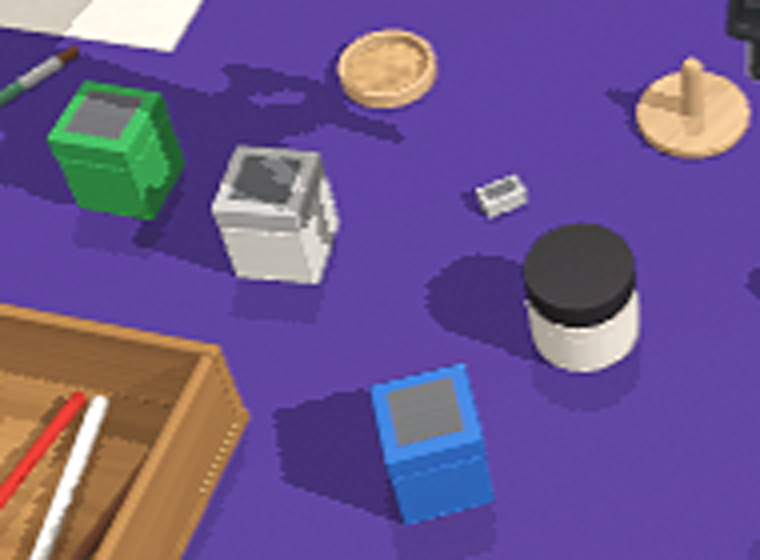

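The crop shows the bare-metal tin at crop pixel (270,215), with the green and blue look-alikes clearly separate. I start with the large jar. At the current yaw, tool x is world y, tool y is world x and tool z is down.

Request:
jog_arm(series=[[[-18,7.6,20,0,0,0,85],[-18,7.6,20,0,0,0,85],[-18,7.6,20,0,0,0,85],[-18,7.6,20,0,0,0,85],[-18,7.6,20,0,0,0,85],[-18.5,7.7,20,0,0,0,85],[0,0,20,0,0,0,85],[0,0,0,0,0,0,85],[0,0,0,0,0,0,85],[0,0,0,0,0,0,85]]])

```text
time_s: 1.15
eef_pos: [0.6214, -0.1083, 0.0926]
eef_rot: [0.001, 0.707, 0.707, 0.0]
wrist_force: [-0.0, 0.1, 0.0]
opening: 0.994
grasp_force: 0.0
```

Request:
jog_arm(series=[[[0,-0.8,20,0,0,0,85],[0,0,20,0,0,0,85],[0,0,17,0,0,0,85],[0,0,10,0,0,0,85],[0,0,0,0,0,0,85],[0,0,0,0,0,0,50],[0,0,0,0,0,0,50],[0,0,0,0,0,0,50],[0,0,0,0,0,0,50],[0,0,0,0,0,0,50]]])

```text
time_s: 2.15
eef_pos: [0.6211, -0.1089, 0.0258]
eef_rot: [0.001, 0.707, 0.707, 0.001]
wrist_force: [-0.1, -0.5, 6.7]
opening: 0.71
grasp_force: 65.9
```

Request:
jog_arm(series=[[[0,0,0,0,0,0,50],[0,0,0,0,0,0,50],[0,0,-5,0,0,0,50],[0,0,-10,0,0,0,50],[0,0,-20,0,0,0,50],[0,0,-20,0,0,0,50],[0,0,-20,0,0,0,50],[0,0,-20,0,0,0,50],[0,0,-10,0,0,0,50],[0,0,0,0,0,0,50]]])

```text
time_s: 3.15
eef_pos: [0.6209, -0.1088, 0.1312]
eef_rot: [0.001, 0.707, 0.707, 0.001]
wrist_force: [-0.7, 0.2, -3.2]
opening: 0.708
grasp_force: 65.6
```

Request:
jog_arm(series=[[[15,-5.5,0,0,0,0,50],[30,-11,0,0,0,0,50],[31,-11,0,0,0,0,50],[31,-11,0,0,0,0,50],[31,-11,0,0,0,0,50],[31,-11,0,0,0,0,50],[31,-11,0,0,0,0,50],[31,-11,0,0,0,0,50],[31,-11,0,0,0,0,50],[31,-11,0,0,0,0,50]]])

```text
time_s: 4.15
eef_pos: [0.5129, 0.1862, 0.1277]
eef_rot: [-0.001, 0.707, 0.707, -0.001]
wrist_force: [0.4, 0.4, -2.2]
opening: 0.713
grasp_force: 65.6
```

Request:
jog_arm(series=[[[31,-11,0,0,0,0,50],[31,-11,0,0,0,0,50],[31,-11,0,0,0,0,50],[31,-11,0,0,0,0,50],[16.5,-7,0,0,0,0,50],[0,0,15,0,0,0,50],[0,0,20,0,0,0,50],[0,0,20,0,0,0,50],[0,0,0,0,0,0,50],[0,0,0,0,0,0,50]]])

```text
time_s: 5.15
eef_pos: [0.4634, 0.3242, 0.073]
eef_rot: [-0.001, 0.707, 0.707, -0.001]
wrist_force: [-0.5, 0.3, -2.9]
opening: 0.711
grasp_force: 65.9
```

Request:
jog_arm(series=[[[0.5,2,12,0,0,0,50],[0,0,14,0,0,0,50],[0,0,10,0,0,0,50],[0,0,4.5,0,0,0,50],[0,0,2,0,0,0,50],[0,0,0,0,0,0,50],[0,0,0,0,0,0,50],[0,0,0,0,0,0,85],[0,0,0,0,0,0,85],[0,0,0,0,0,0,85]]])

```text
time_s: 6.15
eef_pos: [0.467, 0.3258, 0.0325]
eef_rot: [0.0, 0.707, 0.707, 0.001]
wrist_force: [0.3, 0.2, 1.0]
opening: 0.998
grasp_force: 0.0
```

Request:
jog_arm(series=[[[0,0,-20,0,0,0,85],[0,0,-25,0,0,0,85],[0,0,-25,0,0,0,85],[-10,25,-5,0,0,0,85],[-14,32,0,0,0,0,85],[-14,32,0,0,0,0,85],[-14,32,0,0,0,0,85],[-14,32,0,0,0,0,85],[-6,14,0,0,0,0,85],[0,0,0,0,0,0,85]]])

```text
time_s: 7.15
eef_pos: [0.6355, 0.2521, 0.107]
eef_rot: [0.001, 0.708, 0.706, 0.001]
wrist_force: [-0.7, -0.5, 0.2]
opening: 0.992
grasp_force: 0.0
```

```bash
python3 - <<'E'
from h import *
import m
c=snap('side'); print(ctrl.get_obs()['eef_pos'])
m.fit(c,{'jar':(424,480,50,.055,.075),'tray':m.D['large_tray'],'small_jar':m.D['small_jar']})
cv2.imwrite('pics/s2.png',c['frame'])
E
```

```text
[0.63383459 0.25294761 0.10669557]
jar 970 circ [467.7 326. ] 32.0 0.0634
tray 377 circ [466. 326.] 44.1 0.0112
small_jar 257 circ [633.6 255.6] 18.8 0.047
```

View pics/s2.png

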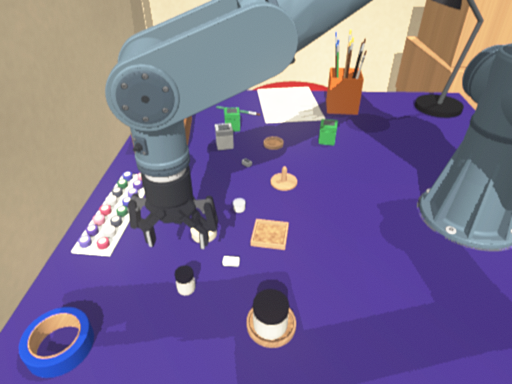

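The large jar stands in its tray (px 271,315), about 2 mm off centre. Next I descend on the small jar at (185,280).

Request:
jog_arm(series=[[[1,0,20,0,0,0,85],[0,0,22,0,0,0,85],[0,0,22,0,0,0,85],[0,0,15,0,0,0,85],[0,0,8,0,0,0,85],[0,0,0,0,0,0,85],[0,0,0,0,0,0,25],[0,0,0,0,0,0,25],[0,0,0,0,0,0,25],[0,0,0,0,0,0,25]]])

```text
time_s: 8.2
eef_pos: [0.6341, 0.2547, 0.0211]
eef_rot: [0.0, 0.707, 0.707, 0.001]
wrist_force: [-0.8, 0.2, 2.4]
opening: 0.402
grasp_force: 59.4
```

Request:
jog_arm(series=[[[0,0,0,0,0,0,25],[0,0,0,0,0,0,25],[0,0,0,0,0,0,25],[0,0,0,0,0,0,25],[0,0,-5,0,0,0,25],[0,0,-15,0,0,0,25],[0,0,-25,0,0,0,25],[0,0,-25,0,0,0,25],[0,0,-25,0,0,0,25],[0,0,-15,0,0,0,25]]])

```text
time_s: 9.2
eef_pos: [0.6346, 0.2548, 0.1333]
eef_rot: [0.001, 0.707, 0.707, 0.002]
wrist_force: [0.3, -0.2, -0.1]
opening: 0.402
grasp_force: 59.8
```

Request:
jog_arm(series=[[[-20,-5.8,0,0,0,0,25],[-34,-9.8,0,0,0,0,25],[-34,-9.8,0,0,0,0,25],[-34,-9.8,0,0,0,0,25],[-34,-9.8,0,0,0,0,25],[-34,-9.8,0,0,0,0,25],[-34,-9.8,0,0,0,0,25],[-34,-9.8,0,0,0,0,25],[-34,-9.8,0,0,0,0,25],[-34,-9.8,0,0,0,0,25]]])

```text
time_s: 10.2
eef_pos: [0.5387, -0.0728, 0.1301]
eef_rot: [0.0, 0.707, 0.707, 0.0]
wrist_force: [-0.2, -1.1, -1.0]
opening: 0.401
grasp_force: 59.8
```

Request:
jog_arm(series=[[[-34,-9.8,0,0,0,0,25],[-34,-9.8,0,0,0,0,25],[-34,-9.8,0,0,0,0,25],[-34,-9.8,0,0,0,0,25],[-34,-9.8,0,0,0,0,25],[-34,-9.8,0,0,0,0,25],[-20,-5.8,0,0,0,0,25],[-14,-4,0,0,0,0,25],[0,0,0,0,0,0,25],[0,0,0,0,0,0,25]]])

```text
time_s: 11.2
eef_pos: [0.4708, -0.3088, 0.1297]
eef_rot: [-0.0, 0.707, 0.707, 0.0]
wrist_force: [0.1, 0.9, -1.0]
opening: 0.4
grasp_force: 59.8
```

Request:
jog_arm(series=[[[-0.7,1.7,15,0,0,0,25],[0,0,25,0,0,0,25],[0,0,25,0,0,0,25],[0,0,20,0,0,0,25],[0,0,12,0,0,0,25],[0,0,5,0,0,0,25],[0,0,2.5,0,0,0,25],[0,0,0,0,0,0,25],[0,0,0,0,0,0,25],[0,0,0,0,0,0,25]]])

```text
time_s: 12.2
eef_pos: [0.4731, -0.3107, 0.0261]
eef_rot: [0.001, 0.707, 0.707, 0.0]
wrist_force: [0.5, -0.9, -1.3]
opening: 0.403
grasp_force: 60.0
```

Request:
jog_arm(series=[[[0,0,0.8,0,0,0,25],[0,0,0,0,0,0,25],[0,0,0,0,0,0,85],[0,0,0,0,0,0,85],[0,0,0,0,0,0,85],[0,0,0,0,0,0,85],[0,0,-10,0,0,0,85],[0,0,-25,0,0,0,85],[0,0,-25,0,0,0,85],[0,0,-25,0,0,0,85]]])

```text
time_s: 13.2
eef_pos: [0.4725, -0.3102, 0.1111]
eef_rot: [0.0, 0.707, 0.707, -0.0]
wrist_force: [0.5, 0.4, 0.4]
opening: 0.99
grasp_force: 0.0
```

Request:
jog_arm(series=[[[1,15,-20,0,0,0,85],[2,30,0,0,0,0,85],[2,30,0,0,0,0,85],[2,30,0,0,0,0,85],[2,30,0,0,0,0,85],[2,18,0,0,0,0,85],[0,0,0,0,0,-0.123,85],[0,0,0,0,0,-0.123,85],[0,0,0,0,0,0,85],[0,0,0,0,0,0,85]]])

```text
time_s: 14.2
eef_pos: [0.6255, -0.2992, 0.13]
eef_rot: [0.0, 0.616, 0.788, -0.0]
wrist_force: [-0.1, -0.2, 0.6]
opening: 0.998
grasp_force: 0.0
```

```bash
python3 - <<'E'
from h import *
from scipy.spatial.transform import Rotation as R
o=ctrl.get_obs(); print(o['eef_pos'],R.from_quat(np.roll(o['eef_rot'],-1)).as_matrix().round(3).tolist())
c=snap('wrist'); P=cloud(c)
def rep(zl,zh,cx,cy,r,t):
    m=(P[...,2]>zl)&(P[...,2]<zh)&(np.hypot(P[...,0]-cx,P[...,1]-cy)<r)
    xy=(P[m][:,:2]*1000).astype(np.float32); print(t,len(xy), cv2.minAreaRect(xy) if len(xy) else '', cv2.minEnclosingCircle(xy) if len(xy) else '')
rep(.056,.075,.626,-.298,.05,'tin'); rep(.045,.06,.4725,-.31,.04,'sjar'); rep(.007,.016,.4725,-.31,.04,'stray')
s=snap('scene'); P=cloud(s); rep(.056,.075,.626,-.298,.05,'tin scene');rep(.04,.06,.4725,-.31,.04,'sjar')
cv2.imwrite('pics/w3.png',np.hstack([c['frame'][::1],s['frame']])[:, :][::1,::1].copy() if 0 else cv2.resize(np.hstack([c['frame'],s['frame']]),(800,300)))
E
```

```text
[ 0.62551329 -0.29920557  0.1299626 ] [[-0.24, 0.971, 0.0], [0.971, 0.24, -0.0], [-0.0, 0.0, -1.0]]
tin 4378 ((623.9851684570312, -298.8786315917969), (50.1010856628418, 50.23832702636719), 13.666487693786621) ((623.9995727539062, -298.3818359375), 34.16859817504883)
sjar 1902 ((472.171142578125, -310.9137268066406), (35.449012756347656, 35.02136993408203), 69.78056335449219) ((471.6073303222656, -310.67340087890625), 18.355798721313477)
stray 1051 ((475.6862487792969, -308.5660400390625), (52.28854751586914, 61.44685363769531), 30.326435089111328) ((471.7782287597656, -310.217041015625), 31.377281188964844)
tin scene 398 ((625.452880859375, -299.12164306640625), (53.509769439697266, 51.084964752197266), 14.169502258300781) ((625.1049194335938, -299.3839111328125), 34.08096694946289)
sjar 143 ((474.68487548828125, -310.725341796875), (37.318939208984375, 33.38447570800781), 27.860153198242188) ((473.8710632324219, -309.6955261230469), 19.128572463989258)
```

View pics/w3.png

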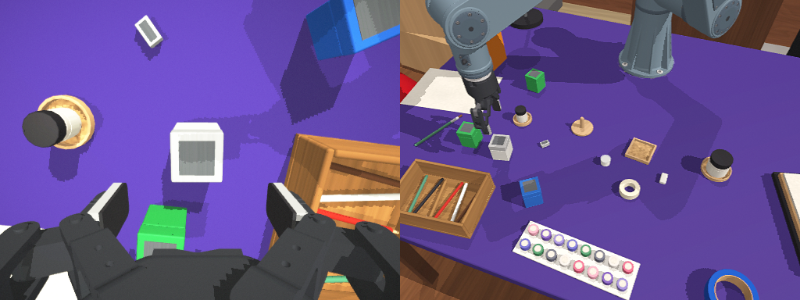

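The small jar is centred in its tray (left view px 70,125). The pencil box is close to the right finger, so I check clearance around both finger positions.

```bash
python3 - <<'E'
from h import *
a=np.radians(13.9); c0=np.array([.6245,-.2988])
for n in('wrist','side','scene'):
    P=cloud(load(n)).reshape(-1,3); d=P[:,:2]-c0
    s=d[:,0]*np.cos(a)+d[:,1]*np.sin(a); t=-d[:,0]*np.sin(a)+d[:,1]*np.cos(a)
    for w in (15,25):
        m=(P[:,2]>.01)&(P[:,2]<.09)&(abs(t)<w/1e3)&(abs(s)<.12)&(abs(s)>.03)
        print(n,w,m.sum(),np.histogram(s[m]*1000,bins=np.arange(-120,121,10))[0].tolist())
E
```

```text
wrist 15 1409 [0, 0, 0, 0, 0, 0, 0, 0, 0, 0, 0, 0, 0, 0, 0, 0, 0, 0, 0, 0, 0, 0, 0, 1409]
wrist 25 1949 [1, 0, 0, 0, 0, 0, 0, 0, 0, 0, 0, 0, 0, 0, 0, 0, 0, 0, 0, 0, 0, 0, 0, 1948]
side 15 8 [0, 0, 0, 0, 0, 0, 0, 0, 0, 0, 0, 0, 0, 0, 0, 0, 0, 0, 0, 0, 0, 0, 0, 8]
side 25 16 [0, 0, 0, 0, 0, 0, 0, 0, 0, 0, 0, 0, 0, 0, 0, 0, 0, 0, 0, 0, 0, 0, 0, 16]
scene 15 8 [0, 0, 0, 0, 0, 0, 0, 0, 0, 0, 0, 0, 0, 0, 0, 0, 0, 0, 0, 0, 0, 0, 0, 8]
scene 25 14 [1, 0, 0, 0, 0, 0, 0, 0, 0, 0, 0, 0, 0, 0, 0, 0, 0, 0, 0, 0, 0, 0, 0, 13]
```

Clear: the box begins 110 mm out and the fingers reach 57 mm. I descend and grip.

Request:
jog_arm(series=[[[0,-1,15,0,0,0,85],[0,0,22,0,0,0,85],[0,0,22,0,0,0,85],[0,0,22,0,0,0,85],[0,0,14,0,0,0,85],[0,0,7,0,0,0,85],[0,0,0,0,0,0,85],[0,0,0,0,0,0,40],[0,0,0,0,0,0,40],[0,0,0,0,0,0,40]]])

```text
time_s: 15.3
eef_pos: [0.6255, -0.3002, 0.0293]
eef_rot: [0.001, 0.615, 0.789, 0.0]
wrist_force: [-0.9, -0.1, -0.4]
opening: 0.576
grasp_force: 62.0
```

Request:
jog_arm(series=[[[0,0,0,0,0,0,40],[0,0,0,0,0,0,40],[0,0,0,0,0,0,40],[0,0,-5,0,0,0,40],[0,0,-15,0,0,0,40],[0,0,-25,0,0,0,40],[0,0,-25,0,0,0,40],[0,0,-25,0,0,0,40],[0,0,-15,0,0,0,40],[0,0,0,0,0,0,40]]])

```text
time_s: 16.3
eef_pos: [0.6261, -0.3004, 0.1411]
eef_rot: [0.003, 0.615, 0.789, 0.0]
wrist_force: [1.5, -0.3, -0.3]
opening: 0.58
grasp_force: 62.2
```

Request:
jog_arm(series=[[[0,0,0,0,0,0.117,40],[0,0,0,0,0,0.117,40],[0,0,0,0,0,0.117,40],[18,-9.2,0,0,0,0,40],[30,-15.3,0,0,0,0,40],[30,-15.3,0,0,0,0,40],[30,-15.3,0,0,0,0,40],[30,-15.3,0,0,0,0,40],[30,-15.3,0,0,0,0,40],[30,-15.3,0,0,0,0,40]]])

```text
time_s: 17.3
eef_pos: [0.5432, -0.0903, 0.136]
eef_rot: [-0.001, 0.743, 0.669, -0.001]
wrist_force: [0.3, 0.9, -0.7]
opening: 0.577
grasp_force: 62.3
```

Request:
jog_arm(series=[[[30,-15.3,0,0,0,0,40],[30,-15.3,0,0,0,0,40],[30,-15.3,0,0,0,0,40],[30,-15.3,0,0,0,0,40],[30,-15.3,0,0,0,0,40],[18,-9.2,0,0,0,0,40],[11.8,-6,0,0,0,0,40],[0,0,0,0,0,0,40],[0,0,0,0,0,0,40],[0,0,0,0,0,0,40]]])

```text
time_s: 18.3
eef_pos: [0.473, 0.0956, 0.1374]
eef_rot: [0.0, 0.744, 0.669, -0.0]
wrist_force: [0.0, -0.4, -2.0]
opening: 0.579
grasp_force: 62.3
```

```bash
python3 - <<'E'
from h import *
from scipy.spatial.transform import Rotation as R
o=ctrl.get_obs(); M=R.from_quat(np.roll(o['eef_rot'],-1)).as_matrix(); print(o['eef_pos'],M.round(3).tolist())
c=snap('side'); cv2.imwrite('pics/s4.png',c['frame'])
w=snap('wrist'); P=cloud(w)
for nm,zl,zh,cx,cy,r in(('tray',.006,.016,.4745,.097,.065),('roll',.014,.026,.624,.101,.04)):
    m=(P[...,2]>zl)&(P[...,2]<zh)&(np.hypot(P[...,0]-cx,P[...,1]-cy)<r); xy=(P[m][:,:2]*1000).astype(np.float32)
    print(nm,len(xy),xy.min(0) if len(xy) else '',cv2.minAreaRect(xy) if len(xy) else '')
E
```

```text
[0.47295152 0.09558014 0.13738112] [[0.106, 0.994, 0.0], [0.994, -0.106, -0.0], [-0.0, 0.0, -1.0]]
tray 849 [434.7392    92.005424] ((474.13702392578125, 115.63947296142578), (38.904273986816406, 76.30474090576172), 83.44541931152344)
roll 2499 [593.47565  72.76336] ((622.0678100585938, 101.0567626953125), (57.00797653198242, 57.20281982421875), 40.70882034301758)
```

View pics/s4.png

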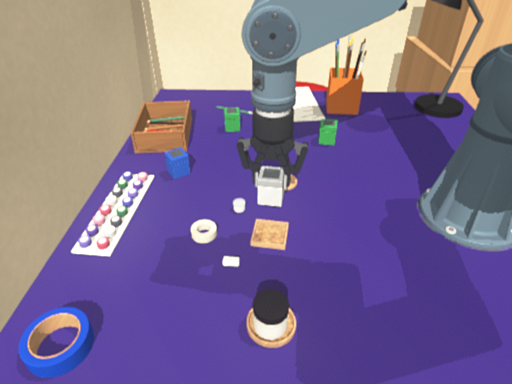

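The tin hangs upright over the square tray (px 270,190 above 270,234). I lower it and release.

Request:
jog_arm(series=[[[1,0.5,15,0,0,0,40],[0,0,25,0,0,0,40],[0,0,25,0,0,0,40],[0,0,20,0,0,0,40],[0,0,12,0,0,0,40],[0,0,5,0,0,0,40],[0,0,2,0,0,0,40],[0,0,0,0,0,0,40],[0,0,0,0,0,0,40],[0,0,0,0,0,0,40]]])

```text
time_s: 19.4
eef_pos: [0.4738, 0.0974, 0.0343]
eef_rot: [0.001, 0.743, 0.669, 0.001]
wrist_force: [-0.0, -0.5, -1.0]
opening: 0.578
grasp_force: 62.3
```

Request:
jog_arm(series=[[[0,0,1,0,0,0,40],[0,0,0,0,0,0,40],[0,0,0,0,0,0,85],[0,0,0,0,0,0,85],[0,0,0,0,0,0,85],[0,0,0,0,0,0,85],[0,0,-10,0,0,0,85],[0,0,-25,0,0,0,85],[0,0,-25,0,0,0,85],[0,0,-25,0,0,0,85]]])

```text
time_s: 20.4
eef_pos: [0.473, 0.0974, 0.119]
eef_rot: [0.0, 0.743, 0.669, 0.0]
wrist_force: [0.1, -0.8, -0.0]
opening: 0.999
grasp_force: 0.0
```

Request:
jog_arm(series=[[[0,0,-5,0,0,-0.107,85],[0,15,0,0,0,0,85],[1,30,0,0,0,0,85],[1,30,0,0,0,0,85],[1,30,0,0,0,0,85],[1,28,0,0,0,0,85],[0,17,5,0,0,0,85],[0,0,20,0,0,0,85],[0,0,20,0,0,0,85],[0,0,0,0,0,0,85]]])

```text
time_s: 21.4
eef_pos: [0.6208, 0.1017, 0.0749]
eef_rot: [-0.002, 0.706, 0.708, -0.002]
wrist_force: [-0.7, 0.8, -0.5]
opening: 1.001
grasp_force: 0.0
```

```bash
python3 - <<'E'
from h import *
o=ctrl.get_obs(); print(o['eef_pos'],o['eef_rot'].round(3))
for n in('wrist','side','scene'):
    P=cloud(snap(n))
    for nm,zl,zh,cx,cy,r in(('tin',.06,.076,.4745,.097,.05),('roll',.014,.026,.624,.101,.04)):
        m=(P[...,2]>zl)&(P[...,2]<zh)&(np.hypot(P[...,0]-cx,P[...,1]-cy)<r); xy=(P[m][:,:2]*1000).astype(np.float32)
        if len(xy)>9: print(n,nm,len(xy),cv2.minAreaRect(xy),P[m][:,2].mean())
E
```

```text
[0.62077536 0.10173838 0.07485284] [-0.002  0.706  0.708 -0.002]
wrist tin 3483 ((488.2957763671875, 97.23092651367188), (50.348388671875, 20.732818603515625), 83.65938568115234) 0.06692092388714542
wrist roll 3603 ((622.6730346679688, 101.16178894042969), (57.22289276123047, 56.81638717651367), 60.440460205078125) 0.019587846484889503
side tin 405 ((473.9183044433594, 100.46598815917969), (51.00045394897461, 50.45613098144531), 84.7362289428711) 0.0673488242580224
side roll 303 ((623.7371826171875, 102.40536499023438), (57.180908203125, 55.960968017578125), 68.76193237304688) 0.018982155874932065
scene roll 268 ((628.1036987304688, 102.13004302978516), (49.359622955322266, 57.58002471923828), 25.62668800354004) 0.017691722545494632
```

The tin is seated (top at 67 mm, centre near (474,98)). Now the roll.

Request:
jog_arm(series=[[[0,2.3,15,0,0,0,85],[0,0,20,0,0,0,85],[0,0,20,0,0,0,85],[0,0,12,0,0,0,85],[0,0,5,0,0,0,85],[0,0,1.5,0,0,0,85],[0,0,0,0,0,0,48],[0,0,0,0,0,0,48],[0,0,0,0,0,0,48],[0,0,0,0,0,0,48]]])

```text
time_s: 22.55
eef_pos: [0.6268, 0.1018, 0.0059]
eef_rot: [0.001, 0.706, 0.708, 0.001]
wrist_force: [-0.8, -0.1, 5.4]
opening: 0.644
grasp_force: 63.2
```

Request:
jog_arm(series=[[[0,0,0,0,0,0,48],[0,0,0,0,0,0,48],[0,0,0,0,0,0,48],[0,0,-5,0,0,0,48],[0,0,-15,0,0,0,48],[0,0,-25,0,0,0,48],[0,0,-25,0,0,0,48],[0,0,-25,0,0,0,48],[0,0,-15,0,0,0,48],[0,0,0,0,0,0,48]]])

```text
time_s: 23.55
eef_pos: [0.6275, 0.1017, 0.1176]
eef_rot: [0.002, 0.706, 0.708, 0.002]
wrist_force: [0.5, -0.3, -0.3]
opening: 0.651
grasp_force: 63.4
```

```bash
python3 - <<'E'
from h import *
o=ctrl.get_obs(); print(o['eef_pos'],o['eef_rot'].round(3))
c=snap('side'); w=snap('wrist'); cv2.imwrite('pics/s5.png',cv2.resize(np.hstack([c['frame'],w['frame']]),(800,300)))
E
```

```text
[0.62747151 0.10173864 0.11763048] [0.002 0.706 0.708 0.002]
```

View pics/s5.png

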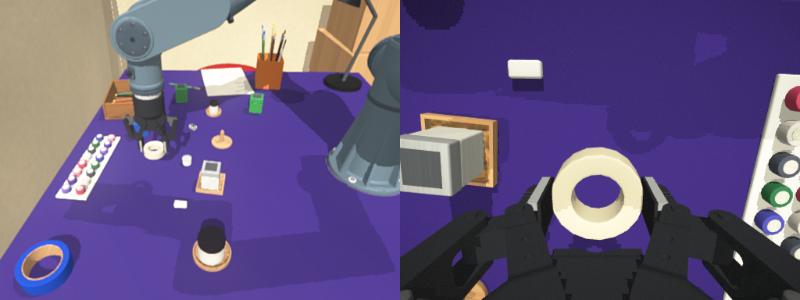

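The roll is held level between the fingers (right view px 597,190). I carry it over the post and measure its offset there before lowering.

Request:
jog_arm(series=[[[-15,-13.2,0,0,0,0,48],[-30,-26.4,0,0,0,0,48],[-30,-26.4,0,0,0,0,48],[-30,-26.4,0,0,0,0,48],[-30,-26.4,0,0,0,0,48],[-30,-26.4,0,0,0,0,48],[-30,-26.4,0,0,0,0,48],[-14.5,-12.9,0,0,0,0,48],[0,0,0,0,0,0,48],[0,0,0,0,0,0,48]]])

```text
time_s: 24.65
eef_pos: [0.4408, -0.1079, 0.1131]
eef_rot: [-0.001, 0.707, 0.707, -0.0]
wrist_force: [-0.1, -0.4, 0.0]
opening: 0.644
grasp_force: 63.5
```

```bash
python3 - <<'E'
from h import *
o=ctrl.get_obs(); print(o['eef_pos'],o['eef_rot'].round(3))
zt=o['eef_pos'][2]+.014
for n in('wrist','side','scene'):
    c=snap(n); P=cloud(c); hs=cv2.cvtColor(c['frame'],cv2.COLOR_BGR2HSV); f=c['frame'].astype(int)
    d=np.hypot(P[...,0]-o['eef_pos'][0],P[...,1]-o['eef_pos'][1])
    for nm,m in(('roll',(abs(P[...,2]-zt)<.006)&(d<.045)&(f.min(2)>110)),('base',(P[...,2]>.004)&(P[...,2]<.012)&(d<.06)),('tip',(P[...,2]>.03)&(P[...,2]<.055)&(d<.03))):
        xy=(P[m][:,:2]*1000).astype(np.float32)
        if len(xy)>9: print(n,nm,len(xy),np.round(cv2.minEnclosingCircle(xy)[0],1),cv2.minEnclosingCircle(xy)[1],P[m][:,2].mean())
    if n!='side': cv2.imwrite(f'pics/{n}6.png',c['frame'])
E
```

```text
[ 0.44081182 -0.10788334  0.11311965] [-0.001  0.707  0.707 -0.   ]
wrist roll 7827 [ 440.  -101.5] 36.908626556396484 0.12673101775040152
wrist base 2953 [ 439.8 -109. ] 35.77544021606445 0.007813482568314123
side roll 242 [ 442.1 -100.8] 34.97334289550781 0.1262427693173739
side base 307 [ 439.  -107.9] 37.64882278442383 0.00762984970506391
side tip 40 [ 442.  -105.8] 6.898808002471924 0.04173254520709184
scene roll 137 [ 446.3 -106.8] 32.976646423339844 0.12502951919756672
scene base 344 [ 442.3 -109.8] 36.3704833984375 0.0061832053032144264
scene tip 40 [ 443.3 -108.8] 7.041549205780029 0.04020012947985689
```

View pics/wrist6.png

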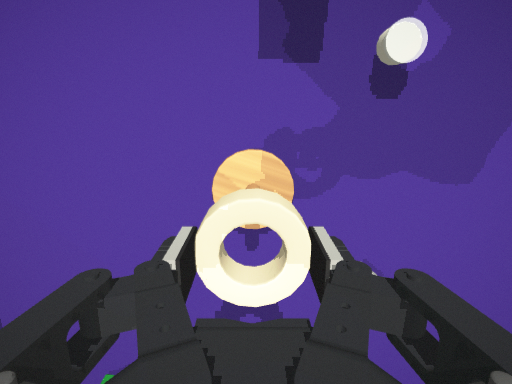

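In this wrist view the roll's top circle is centred near px (253,247), with the post base behind it at (253,188). The circle fits include finger-pad pixels, so I refine using only the roll's cream colour.

```bash
python3 - <<'E'
from h import *
for n in('wrist','side'):
    c=load(n); P=cloud(c); f=c['frame'].astype(int)
    print(f[210,252],f[245,180]) if n=='wrist' else 0
    d=np.hypot(P[...,0]-.441,P[...,1]+.108)
    m=(P[...,2]>.110)&(P[...,2]<.15)&(d<.05)&(f[...,2]-f[...,0]>12)&(f[...,2]>120)
    q=P[m]; top=np.percentile(q[:,2],70); q=q[q[:,2]>top-.004]; xy=(q[:,:2]*1000).astype(np.float32)
    print(n,len(xy),cv2.minEnclosingCircle(xy),xy.min(0),xy.max(0),top,np.polyfit(q[:,0],q[:,2],1),np.polyfit(q[:,1],q[:,2],1))
E
```

```text
[221 248 252] [185 197 196]
wrist 7108 ((441.1226501464844, -104.78126525878906), 32.805633544921875) [ 409.64624 -137.53253] [472.85425 -79.83018] 0.1272086205260753 [-0.00273525  0.12807979] [-0.00130803  0.12673747]
side 175 ((445.5862121582031, -104.498779296875), 34.41229248046875) [ 412.61267 -134.2881 ] [479.41827 -77.72806] 0.12672774133376924 [0.00880228 0.12293573] [-0.00201937  0.1266249 ]
```

The roll is level and within about 1 mm of the post axis. Its bottom is 6 mm below the TCP, so I lower to TCP z ≈ 14.5 mm.

Request:
jog_arm(series=[[[0,1,15,0,0,0,48],[0,0,20,0,0,0,48],[0,0,20,0,0,0,48],[0,0,18,0,0,0,48],[0,0,13,0,0,0,48],[0,0,8,0,0,0,48],[0,0,3,0,0,0,48],[0,0,0,0,0,0,48],[0,0,0,0,0,0,48],[0,0,0,0,0,0,48]]])

```text
time_s: 25.8
eef_pos: [0.4429, -0.1084, 0.0176]
eef_rot: [0.001, 0.706, 0.708, 0.0]
wrist_force: [-0.4, 0.0, -0.5]
opening: 0.649
grasp_force: 63.5
```

Request:
jog_arm(series=[[[0,0,1.5,0,0,0,48],[0,0,1,0,0,0,48],[0,0,0,0,0,0,48],[0,0,0,0,0,0,85],[0,0,0,0,0,0,85],[0,0,0,0,0,0,85],[0,0,0,0,0,0,85],[0,0,-10,0,0,0,85],[0,0,-25,0,0,0,85],[0,0,-25,0,0,0,85]]])

```text
time_s: 26.8
eef_pos: [0.4419, -0.1079, 0.0754]
eef_rot: [-0.001, 0.706, 0.708, -0.0]
wrist_force: [0.6, 0.9, 0.2]
opening: 0.994
grasp_force: 0.0
```

Request:
jog_arm(series=[[[0,0,-30,0,0,0,85],[0,0,-30,0,0,0,85],[0,0,-30,0,0,0,85],[0,0,-30,0,0,0,85],[0,0,-30,0,0,0,85],[0,0,0,0,0,0,85],[0,0,0,0,0,0,85],[0,0,0,0,0,0,85],[0,0,0,0,0,0,85],[0,0,0,0,0,0,85]]])

```text
time_s: 27.8
eef_pos: [0.4417, -0.1079, 0.2235]
eef_rot: [-0.001, 0.706, 0.708, -0.0]
wrist_force: [0.5, 0.2, -1.6]
opening: 0.998
grasp_force: 0.0
```

```bash
python3 - <<'E'
from h import *
C={n:snap(n) for n in('wrist','side','scene')}
for n,c in C.items():
    P=cloud(c)
    for nm,zl,zh,cx,cy,r in(('tin',.06,.076,.4745,.097,.05),('roll',.023,.032,.4425,-.108,.04),('sjar',.045,.06,.4725,-.31,.04),('ljar',.055,.075,.466,.325,.05),('pot',.015,.03,.5515,.007,.04)):
        m=(P[...,2]>zl)&(P[...,2]<zh)&(np.hypot(P[...,0]-cx,P[...,1]-cy)<r); q=P[m];xy=(q[:,:2]*1000).astype(np.float32)
        if len(xy)>9: print(n,nm,len(xy),np.round(cv2.minEnclosingCircle(xy)[0],1),cv2.minEnclosingCircle(xy)[1],q[:,2].mean().round(4))
cv2.imwrite('pics/end.png',cv2.resize(np.hstack([C['scene']['frame'],C['side']['frame']]),(800,300)))
E
```

```text
wrist roll 1342 [ 441.1 -109.2] 28.907400131225586 0.0277
wrist sjar 34 [ 468.7 -296.1] 9.62684440612793 0.047
wrist pot 683 [549.9   6.6] 15.095259666442871 0.0217
side tin 407 [473.6  99.5] 34.61903762817383 0.0674
side roll 186 [ 442.9 -107.2] 29.635303497314453 0.0273
side sjar 76 [ 472.  -307.9] 19.661174774169922 0.0505
side ljar 978 [466.8 327. ] 31.578994750976562 0.0633
side pot 95 [551.7   8.1] 15.846312522888184 0.0212
scene tin 379 [474.3  97.8] 34.02663803100586 0.0658
scene roll 204 [ 443.6 -110.3] 29.772512435913086 0.0257
scene sjar 121 [ 473.8 -311.5] 18.89230728149414 0.0489
scene ljar 532 [468.  324.6] 31.75636863708496 0.0617
scene pot 116 [551.4   6.3] 16.275209426879883 0.0195
```

View pics/end.png

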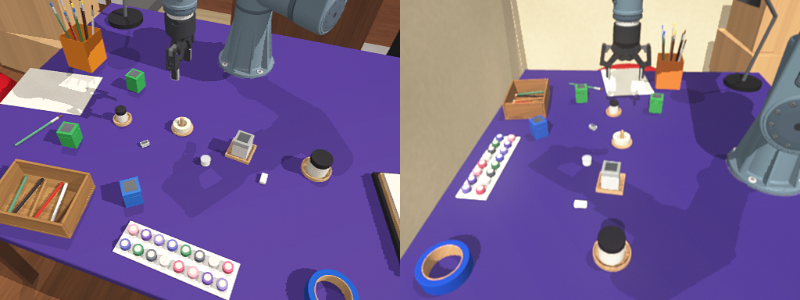

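All four things are in their holders (scene view: jars at px 122,115 and 318,163, tin 241,145, roll 181,127). The pot has not moved and the arm is clear, so I hand in.

```bash
python3 -c "
from bench import ctrl
print(ctrl.hand_in())"
```

```text
the job is handed in; nothing more can be done
None
```

I handed the job in after about 28 s: by the last camera check both jars, the tin and the tape roll were seated in their own holders within about 3 mm of centre, and the paint pot had not moved; the hand-in returned no verdict.

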